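# Put the hole saws away in their fitted rack

## Robot

A 7-joint arm with a two-finger parallel gripper is mounted at the origin on the work surface. World frame = base frame: x ahead of the robot, y to its left, z up, the work surface at z = 0. Lengths are in m, angles in rad, forces in N, time in s.
With the tool pointing down it reaches from about 0.4 to 0.9 m from the base axis. Payload 5.5 kg.
Tool frame: the origin (TCP) lies at the very end of the fingers, on their centre line; the grasp point (between the pads) lies 19 mm behind it; y points along the fingers, z is the direction in which the jaws open and shut, and the axes are right-handed (so a half turn about y gives the same grasp; the last joint's range is limited). The gripper opens to 92 mm and grips with 3 to 60 N. Pads are 19 mm wide; open, the fingers measure 130 mm over their backs; the gripper's body (75 mm by 190 mm) begins 47 mm behind the grasp point.
Start: joints at [1.421, 0.501, -0.427, 1.55, 0.221, 1.138, -0.21], TCP at [0.261, -0.595, 0.227] pointing down, gripper open.
Joint ranges: [-2.88, 2.88], [-0.31, 2.03], [-1.54, 1.56], [0.2, 2.42], [-1.41, 4.55], [0.19, 2.02], [-2.57, 2.57]. Speed limits (rad/s): [2.57, 2.57, 3.14, 3.14, 3.14, 3.14, 3.14].

## Interface

Orientations are given as a rotation vector (axis times angle).
In Python, from cell import ctrl, capture, camera_params gives the robot as it stands.
- The arm moves only by the tool step_arm, never from a script. Its argument "plan" is one flat list of numbers, 5 for each row, row after row: the shift along the tool's x, y, z in mm, then the turn about the tool's y in degrees, then the closure in counts, from 0 (fully open) to 255 (shut). A call has exactly 8 rows; each row shifts and turns the commanded pose from where the row before left it, along the tool's axes as they then stand; what a row does not reach is not made up. A row lasts 1/8 s, in which the tool goes at most 62.5 mm and 10.7 degrees, less where a joint would pass 70% of its speed; a pose out of reach is approached as far as the arm can. A call is refused whole if a number of a shift passes 62.5 or a number of a turn 10.7, either way. A call with a gripper value outside its range is refused whole. The fingers move at their own pace and stop on an object; "grip_force" is the grip in N (left out, the last holds). Time passes only in rows, so rows that do not move let the fingers close, or fill a call up. It gives the time, the measured TCP pose, the force and the opening at its end, in the units of the state.
- ctrl.state(): the state, without advancing time (a new reading comes with each control period).
- capture(name): name is "scene" or "top" or "wrist"; returns the picture (480x640x3 uint8, red, green, blue); there is no depth.
- camera_params(name): a dict with "K" (3x3 intrinsics, pixels), "k1" (the pictures are not rectified: a ray, as slopes to the right and down, at radius r is drawn at 1 + k1 r^2 times it, then the intrinsics apply), "world_to_cam" (4x4, takes a point from world to camera coordinates); the wrist camera has in their place "hand_eye" (4x4, takes a point from camera to tool coordinates, whose origin is the TCP and whose axes are the tool frame's). Camera axes: x right, y up, looking along -z (the intrinsics and any distortion apply to the point x, -y, -z); pixel columns grow to the right and rows downward; lengths in m; the calibration is good to about 2 mm. A picture is of the moment at which its call begins: read the wrist's pose just before it. camera_params takes no time and is no camera call.
- ctrl.hand_in(): hands the job in, once; it reports no verdict.
The state is a dict: "clock": time; "q": joint angles; "joint_velocities": joint speeds; "tau": joint torques, N m; "position": TCP position; "eef_rot": TCP orientation; "ft_force": force on the tool from outside, world axes, zero at the start; "wrist_torque": the same for the moment, N m; "opening": opening from 0.0 (shut) to 1.0 (fully open).
Only numpy, scipy, OpenCV 4.12 (cv2) and the standard library are available. Lean on these libraries where they do the work, as an engineer would, in place of code of your own. Each camera call takes 0.05 s, during which the arm holds its last target. There are 200 camera calls.

## Task

The drilling is finished: take the four hole saws out of the tool tray and put each one away in the storage rack, in the seat whose recess is bored for its size (smallest saw in the smallest empty recess, and so on up to the largest), standing upright, teeth down and fully home. Lower each saw into its seat rather than dropping it, do not tip any over, and leave the small saw that is already in the rack where it stands.

Things in the scene. Friction and masses are not known exactly. Their poses are not given: they have to be found in the camera images.
- saw20_mid (a point): 20 mm hole saw, the smallest of the four in the tool tray: upright dark steel cylinder, 20 mm in diameter, 60 mm tall, about 60 g, teeth down, black arbor hole in the flat top. Point: on its axis, half-way up; z up. It stands on the tray's 6 mm floor, in any of four bays (80 x 78 mm, 86 mm apart in a row within 0.13 rad of world y); tray walls and dividers reach 16 mm above the bench.
- saw33_mid (a point): 33 mm hole saw, the second smallest of the four in the tool tray: upright dark steel cylinder, 33 mm in diameter, 60 mm tall, about 110 g, teeth down, black arbor hole in the flat top. Point: on its axis, half-way up; z up. It stands on the tray's 6 mm floor, in any of four bays (80 x 78 mm, 86 mm apart in a row within 0.13 rad of world y); tray walls and dividers reach 16 mm above the bench.
- saw46_mid (a point): 46 mm hole saw, the second largest of the four in the tool tray: upright dark steel cylinder, 46 mm in diameter, 60 mm tall, about 170 g, teeth down, black arbor hole in the flat top. Point: on its axis, half-way up; z up. It stands on the tray's 6 mm floor, in any of four bays (80 x 78 mm, 86 mm apart in a row within 0.13 rad of world y); tray walls and dividers reach 16 mm above the bench.
- saw60_mid (a point): 60 mm hole saw, the largest of the four in the tool tray: upright dark steel cylinder, 60 mm in diameter, 60 mm tall, about 260 g, teeth down, black arbor hole in the flat top. Point: on its axis, half-way up; z up. It stands on the tray's 6 mm floor, in any of four bays (80 x 78 mm, 86 mm apart in a row within 0.13 rad of world y); tray walls and dividers reach 16 mm above the bench.
- seat20: Rack seat for the 20 mm saw: fixed beech block 84 x 84 x 22 mm, in its top a round recess 32 mm in diameter, 8 mm deep, grey felt on its floor. Origin: centre of its underside, on the recess's axis, 8 mm above the bench; z up, y along the row, x across. Recess floor 14 mm and block top 22 mm above the origin (a seated saw's mid point: 44 mm). Five seats, 86 mm apart in any order; row within 0.13 rad of world y.
- seat33: Rack seat for the 33 mm saw: fixed beech block 84 x 84 x 22 mm, in its top a round recess 45 mm in diameter, 8 mm deep, grey felt on its floor. Origin: centre of its underside, on the recess's axis, 8 mm above the bench; z up, y along the row, x across. Recess floor 14 mm and block top 22 mm above the origin (a seated saw's mid point: 44 mm). Five seats, 86 mm apart in any order; row within 0.13 rad of world y.
- seat46: Rack seat for the 46 mm saw: fixed beech block 84 x 84 x 22 mm, in its top a round recess 58 mm in diameter, 8 mm deep, grey felt on its floor. Origin: centre of its underside, on the recess's axis, 8 mm above the bench; z up, y along the row, x across. Recess floor 14 mm and block top 22 mm above the origin (a seated saw's mid point: 44 mm). Five seats, 86 mm apart in any order; row within 0.13 rad of world y.
- seat60: Rack seat for the 60 mm saw: fixed beech block 84 x 84 x 22 mm, in its top a round recess 72 mm in diameter, 8 mm deep, grey felt on its floor. Origin: centre of its underside, on the recess's axis, 8 mm above the bench; z up, y along the row, x across. Recess floor 14 mm and block top 22 mm above the origin (a seated saw's mid point: 44 mm). Five seats, 86 mm apart in any order; row within 0.13 rad of world y.
- saw16_mid (a point): The 16 mm hole saw that is already put away: a thin dark steel cylinder 16 mm in diameter, 60 mm tall, standing in the fifth seat (28 mm recess) of the storage rack. It stays there. This point is on its axis half-way up; z up.
Mind the look-alikes: they are no part of the job. Leave any pink look-alike of the part that bears saw33_mid alone. Leave any green look-alike of the part that bears saw60_mid alone.

How it is judged:
At the end, for the whole second after the job is handed in: Each saw stands in the recess of its own size: axis within 9 mm of the seat's, mid point 40 to 48 mm above the seat's origin, tilted under 0.06 rad, at rest (under 0.02 m/s), released; the 16 mm saw stands upright (0.06 rad), at rest, mid point under 56 mm above the bench (horizontal distance between saw20_mid and seat20 below 0.009 m and z of saw20_mid in the frame of seat20 between 0.04 and 0.048 m and angle between each of saw20_mid, saw33_mid, saw46_mid, saw60_mid, saw16_mid's own z axis and vertical below 0.06 rad and linear speed of each of saw20, saw33, saw46, saw60, saw16 below 0.02 m/s and horizontal distance between saw33_mid and seat33 below 0.009 m and z of saw33_mid in the frame of seat33 between 0.04 and 0.048 m and horizontal distance between saw46_mid and seat46 below 0.009 m and z of saw46_mid in the frame of seat46 between 0.04 and 0.048 m and horizontal distance between saw60_mid and seat60 below 0.009 m and z of saw60_mid in the frame of seat60 between 0.04 and 0.048 m and height (world z) of saw16_mid below 0.056 m); the robot touches nothing.
It fails at once if the 16 mm saw that is already in the rack is moved more than 15 mm (distance of saw16_mid from where it was at the start of the episode above 0.015 m).
It fails at once if a saw is tipped over (more than 1.2 rad from upright) (angle between any of saw20_mid, saw33_mid, saw46_mid, saw60_mid's own z axis and vertical above 1.2 rad).
It fails at once if a saw is dropped into its seat (faster than 0.5 m/s within the last 20 mm above the recess floor) ((horizontal distance between saw20_mid and seat20 below 0.015 m and z of saw20_mid in the frame of seat20 below 0.064 m and linear speed of saw20 above 0.5 m/s) or (horizontal distance between saw33_mid and seat33 below 0.015 m and z of saw33_mid in the frame of seat33 below 0.064 m and linear speed of saw33 above 0.5 m/s) or (horizontal distance between saw46_mid and seat46 below 0.015 m and z of saw46_mid in the frame of seat46 below 0.064 m and linear speed of saw46 above 0.5 m/s) or (horizontal distance between saw60_mid and seat60 below 0.015 m and z of saw60_mid in the frame of seat60 below 0.064 m and linear speed of saw60 above 0.5 m/s)).
It also fails if it takes over 102 s, if anything falls off the work surface, if the arm or the gripper's body presses on something with over 40 N, if the wrist force passes 120 N, or if a joint passes its speed limit or range.

## Working session

There is one attempt and no reset: what is moved stays moved. The work goes in short steps, Python scripts to look and compute and a tool call to move; the robot and the scene stay as the last step left them, time stands still between calls to the robot, and variables do not carry over. Pictures are saved under pics/ and viewed, about 12 in all and at most 16, crops included, and the job is handed in when it is done.

Besides the shell and the picture viewer there is one more tool, called after "Emit:" as name(argument=value, ...) on one line, values as JSON. step_arm: Moves the arm, as the interface text tells. Its arguments: {"type":"object","properties":{"plan":{"type":"array"},"grip_force":{"type":"number"}},"required":["plan"]}

```bash
mkdir -p pics; ls; python3 - <<'E'
from cell import ctrl,capture,camera_params
import cv2,numpy as np
np.set_printoptions(precision=4,suppress=True)
s=ctrl.state();print(s)
for n in("scene","top","wrist"):
    p=camera_params(n);print(n,p)
    im=capture(n);cv2.imwrite(f"pics/{n}0.png",im[:,:,::-1])
E
```

```text
pics
{'clock': 0.0, 'q': array([ 1.4212,  0.5018, -0.4268,  1.5514,  0.2208,  1.1383, -0.2103]), 'joint_velocities': array([-0.0001, -0.0009, -0.0001, -0.0007, -0.0012,  0.    , -0.0001]), 'tau': array([  0.0004, -56.659 ,  -5.8157, -27.9108,  -0.0685,   0.0308,
         0.0002]), 'position': array([ 0.2604, -0.5948,  0.2257]), 'eef_rot': array([-0.4179,  1.9961, -1.9922]), 'ft_force': array([ 0.6611, -0.1979,  0.5902]), 'wrist_torque': array([ 0.014 , -0.0204, -0.048 ]), 'opening': 1.0003769301034802}
scene {'K': array([[503.7443,   0.    , 315.4939],
       [  0.    , 503.7443, 245.3829],
       [  0.    ,   0.    ,   1.    ]]), 'k1': 0.05008539379885106, 'world_to_cam': array([[-0.7781,  0.628 ,  0.0119,  0.408 ],
       [-0.4082, -0.5199,  0.7504,  0.1671],
       [ 0.4775,  0.5791,  0.6608, -1.1508],
       [ 0.    ,  0.    ,  0.    ,  1.    ]])}
top {'K': array([[476.775 ,   0.    , 321.5814],
       [  0.    , 476.775 , 243.327 ],
       [  0.    ,   0.    ,   1.    ]]), 'k1': -0.044117730484125525, 'world_to_cam': array([[ 0.0088, -0.9999, -0.0103, -0.0334],
       [ 0.9927,  0.0075,  0.1207, -0.5342],
       [-0.1206, -0.0113,  0.9926, -0.7468],
       [ 0.    ,  0.    ,  0.    ,  1.    ]])}
wrist {'K': array([[330.5839,   0.    , 320.2963],
       [  0.    , 330.5839, 237.3335],
       [  0.    ,   0.    ,   1.    ]]), 'k1': -0.06132955158267418, 'hand_eye': array([[-0.0005, -0.9638, -0.2665, -0.0726],
       [-0.0006,  0.2665, -0.9638, -0.1589],
       [ 1.    , -0.0004, -0.0007,  0.0009],
       [ 0.    ,  0.    ,  0.    ,  1.    ]])}
```

View pics/top0.png

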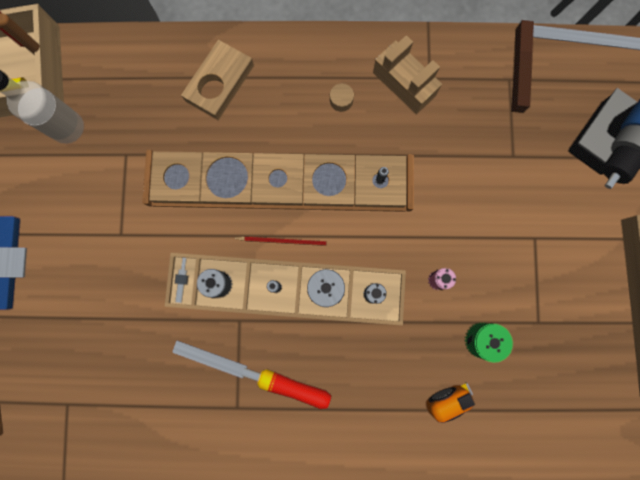

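View pics/scene0.png

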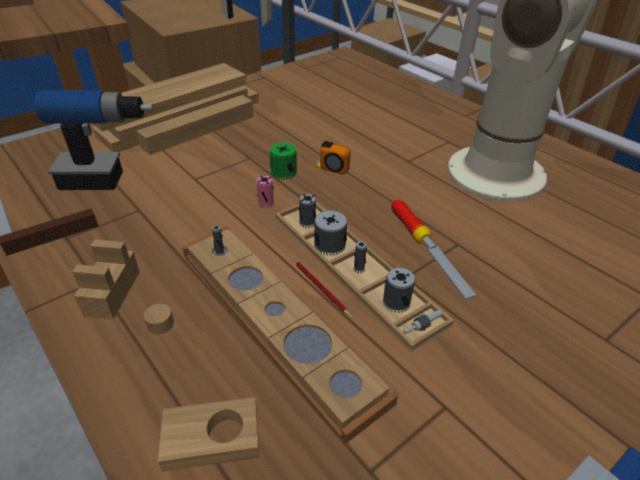

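Top view. Saws in the tray: 46 mm at (212,283), 20 mm at (274,287), 60 mm at (326,288), 33 mm at (376,293). Rack seats: (176,176) 45 mm, (227,177) 72 mm, (278,178) 32 mm, (329,179) 58 mm, and (381,177), which holds the 16 mm saw. Look-alikes to leave alone: pink (445,279), green (493,343), and the spare block with a hole (211,86). Next I'll measure from both views.

```bash
cat > h.py <<'E'
import numpy as np,cv2
from scipy.spatial.transform import Rotation as R
from cell import ctrl,capture,camera_params
np.set_printoptions(precision=4,suppress=True)
def pose():
    s=ctrl.state();T=np.eye(4);T[:3,:3]=R.from_rotvec(s["eef_rot"]).as_matrix();T[:3,3]=s["position"];return T
def cam(n,T=None):
    p=camera_params(n)
    c2w=T@p["hand_eye"] if n=="wrist" else np.linalg.inv(p["world_to_cam"])
    return p["K"],p["k1"],c2w
def ray(c,uv):
    K,k,M=c
    d=np.array([(uv[0]-K[0,2])/K[0,0],(uv[1]-K[1,2])/K[1,1]])
    x=d.copy()
    for _ in range(20): x=d/(1+k*(x@x))
    v=M[:3,:3]@np.array([x[0],-x[1],-1]);return M[:3,3],v/np.linalg.norm(v)
def plane(c,uv,z):
    o,d=ray(c,uv);return o+d*(z-o[2])/d[2]
def tri(c1,u1,c2,u2):
    a,d=ray(c1,u1);b,e=ray(c2,u2)
    t=np.linalg.lstsq(np.c_[d,-e],b-a,rcond=None)[0]
    p,q=a+t[0]*d,b+t[1]*e;return (p+q)/2,np.linalg.norm(p-q)
def proj(c,P):
    K,k,M=c;x=np.linalg.inv(M)@np.r_[P,1];s=np.array([x[0],-x[1]])/-x[2];s=s*(1+k*(s@s))
    return s*[K[0,0],K[1,1]]+K[:2,2]
def blobs(im,roi,lo,hi,amin):
    x0,y0,x1,y1=roi
    hsv=cv2.cvtColor(im,cv2.COLOR_RGB2HSV)[y0:y1,x0:x1]
    m=cv2.inRange(hsv,lo,hi);m=cv2.morphologyEx(m,cv2.MORPH_CLOSE,np.ones((3,3)))
    out=[]
    for c in cv2.findContours(m,cv2.RETR_EXTERNAL,cv2.CHAIN_APPROX_NONE)[0]:
        if cv2.contourArea(c)>amin and len(c)>5:
            (x,y),ax,an=cv2.fitEllipse(cv2.convexHull(c) if len(cv2.convexHull(c))>5 else c);out.append((x+x0,y+y0,*ax,cv2.contourArea(c)))
    return sorted(out)
E
python3 - <<'E'
from h import *
top=cv2.imread("pics/top0.png")[:,:,::-1].copy();sc=cv2.imread("pics/scene0.png")[:,:,::-1].copy()
ct,cs=cam("top"),cam("scene")
for nm,(u,v) in dict(s46=(212,283),s60=(326,288),seat72=(227,177)).items():print(nm,cv2.cvtColor(top[v:v+1,u+9:u+12],cv2.COLOR_RGB2HSV).tolist())
for nm,(u,v) in dict(s46=(392,274),side=(398,297),felt=(307,344)).items():print(nm,cv2.cvtColor(sc[v:v+1,u:u+3],cv2.COLOR_RGB2HSV).tolist())
print("top saws");
for b in blobs(top,(195,262,400,315),(0,0,105),(179,70,255),20):print(np.array(b),plane(ct,b,.066))
print("top felt")
F=blobs(top,(150,150,410,205),(0,0,60),(179,75,255),60)
for b in F:print(np.array(b),plane(ct,b,.022))
print("scene felt")
for b in blobs(sc,(190,220,390,420),(0,0,60),(179,75,255),60):print(np.array(b),plane(cs,b,.022))
print("scene saws")
for b in blobs(sc,(280,190,425,315),(0,0,105),(179,70,255),30):print(np.array(b),plane(cs,b,.066))
E
```

```text
s46 [[[105, 19, 161], [105, 19, 160], [105, 18, 145]]]
s60 [[[108, 19, 163], [108, 19, 163], [110, 19, 161]]]
seat72 [[[112, 30, 127], [110, 31, 125], [113, 33, 125]]]
s46 [[[109, 24, 147], [106, 29, 148], [106, 26, 145]]]
side [[[105, 12, 44], [90, 14, 37], [80, 18, 42]]]
felt [[[110, 44, 117], [110, 39, 117], [113, 42, 122]]]
top saws
[209.777  282.4648  28.0082  29.2761 598.5   ] [0.4678 0.1439 0.066 ]
[271.7547 285.9125  11.2383  12.5457  99.    ] [0.4634 0.0471 0.066 ]
[ 325.6731  287.7606   37.9782   38.2738 1101.    ] [ 0.4613 -0.0364  0.066 ]
[375.8636 292.8811  19.9831  21.4736 299.5   ] [ 0.454  -0.1139  0.066 ]
top felt
[176.2421 176.515   24.3303  26.2537 478.    ] [0.6482 0.2189 0.022 ]
[ 226.6217  177.4181   40.3797   42.2851 1297.5   ] [0.6468 0.1327 0.022 ]
[277.4978 178.3396  17.8007  18.7858 242.    ] [0.6456 0.0464 0.022 ]
[328.7204 179.3116  33.177   34.2248 853.    ] [ 0.6444 -0.04    0.022 ]
[381.0259 177.6623  16.6445  22.3234 240.    ] [ 0.6479 -0.1281  0.022 ]
scene felt
[245.4967 278.985   22.0616  33.7311 558.    ] [ 0.6429 -0.0422  0.022 ]
[274.551  309.4741  13.055   19.2876 184.5   ] [0.644  0.0439 0.022 ]
[ 307.5263  344.962    36.828    47.6788 1335.5   ] [0.6459 0.1313 0.022 ]
[322.9341 222.5444  17.7342  49.1415 316.    ] [ 0.4425 -0.079   0.022 ]
[329.1239 242.69    25.0411  32.6095  63.5   ] [ 0.4712 -0.0264  0.022 ]
[345.3995 384.604   26.1422  32.1346 628.5   ] [0.6466 0.2171 0.022 ]
[359.7623 246.1378  10.8319  13.0139  73.    ] [0.4334 0.0155 0.022 ]
scene saws
[330.4614 219.7788  19.9421  31.4433 462.    ] [ 0.4625 -0.0351  0.066 ]
[360.9081 244.0702   6.4007  10.3166  44.    ] [0.4645 0.0476 0.066 ]
[400.3158 276.6599  18.5704  28.0527 381.    ] [0.4688 0.144  0.066 ]
```

```bash
python3 - <<'E'
from h import *
ct,cs=cam("top"),cam("scene")
for n,a,b in [("s60",(325.67,287.76),(330.46,219.78)),("s20",(271.75,285.91),(360.9,244.07)),("s46",(209.78,282.46),(400.3,276.66)),
 ("seat60",(226.6,177.4),(307.5,345)),("seat46",(328.7,179.3),(245.5,279)),("seat20",(277.5,178.3),(274.55,309.5)),("seat33",(176.24,176.5),(345.4,384.6))]:
    print(n,*tri(ct,a,cs,b))
T=pose();print(T)
top=capture("top")
c=top[135:330,140:420];cv2.imwrite("pics/crop1.png",cv2.resize(c,None,fx=2.8,fy=2.8,interpolation=2)[:,:,::-1])
E
```

```text
s60 [ 0.4613 -0.0364  0.0646] 1.0430800788281279e-05
s20 [0.4636 0.0471 0.0651] 0.00047444376682498297
s46 [0.468  0.1438 0.0654] 0.0006262243714392755
seat60 [0.6466 0.1323 0.0235] 0.00030693037785378246
seat46 [ 0.6439 -0.0401  0.0243] 0.0002729473762236525
seat20 [0.6451 0.046  0.0246] 0.00034369016474270793
seat33 [0.6476 0.2181 0.0242] 6.943650473151372e-05
[[-0.916  -0.0005  0.4012  0.2605]
 [-0.4012  0.0014 -0.916  -0.5949]
 [-0.0001 -1.     -0.0015  0.2259]
 [ 0.      0.      0.      1.    ]]
```

View pics/crop1.png

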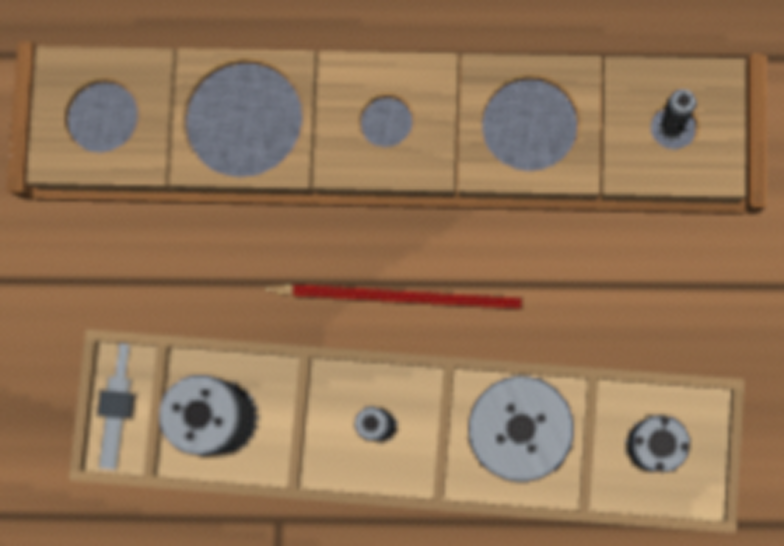

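Heights from the two views agree with the text: saw tops about 0.065 m, felt about 0.024 m. The crop confirms saw and seat sizes. Next I turn the tool so the jaws open across the rows.

Emit:
step_arm(plan=[0,0,0,-8.2,0,0,0,0,-8.2,0,0,0,0,-8.2,0,0,0,0,-8.2,0,0,0,0,-8.2,0,0,0,0,-8.2,0,0,0,0,-8.2,0,0,0,0,-8.2,0], grip_force=20)

```text
clock: 1.2
position: [0.2606, -0.5952, 0.2264]
eef_rot: [-1.205, 1.216, -1.215]
ft_force: [0.3, -0.6, 0.5]
opening: 0.998
```

```bash
cat >> h.py <<'E'
SAW=dict(s20=(.4634,.0471),s33=(.454,-.1139),s46=(.468,.1439),s60=(.4613,-.0364))
SEAT=dict(s20=(.6453,.0461),s33=(.6478,.2182),s46=(.6440,-.0402),s60=(.6466,.1324))
def go(P):
    T=pose();d=T[:3,:3].T@(np.array(P)-T[:3,3])*1000
    print("at",T[:3,3],"zax",T[:3,2],"tool mm to",np.array(P),":",d.round(1))
E
python3 -c "
from h import *
go((*SAW['s33'],.18));print(ctrl.state()['clock'])"
```

```text
at [ 0.2606 -0.5952  0.2264] zax [ 1.     -0.0084 -0.0002] tool mm to [ 0.454  -0.1139  0.18  ] : [-482.9   46.6  189.3]
1.2
```

Emit:
step_arm(plan=[-50,5,19,0,0,-50,5,19,0,0,-50,5,19,0,0,-50,5,19,0,0,-50,5,19,0,0,-50,5,19,0,0,-50,5,19,0,0,-50,5,19,0,0])

```text
clock: 2.2
position: [0.4184, -0.196, 0.1868]
eef_rot: [-1.203, 1.219, -1.22]
ft_force: [1.6, 0.0, 0.3]
opening: 1.001
```

Emit:
step_arm(plan=[-45,5,19,0,0,-38,2,18,0,0,0,0,0,0,0,0,0,0,0,0,0,0,0,0,0,0,0,0,0,0,0,0,0,0,0,0,0,0,0,0])

```text
clock: 3.2
position: [0.456, -0.1152, 0.1797]
eef_rot: [-1.203, 1.219, -1.219]
ft_force: [0.7, -0.1, -0.4]
opening: 0.999
```

```bash
python3 - <<'E'
from h import *
T=pose();c=cam("wrist",T);im=capture("wrist");cv2.imwrite("pics/w1.png",im[:,:,::-1])
go((*SAW['s33'],.032))
for n in SAW:
    print(n,proj(c,(*SAW[n],.066)))
E
```

```text
at [ 0.456  -0.1151  0.1797] zax [ 0.9999 -0.0134  0.    ] tool mm to [ 0.454  -0.1139  0.032 ] : [ -1.2 147.7  -2. ]
s20 [325.6772  20.7551]
s33 [316.4375 231.0181]
s46 [ 330.6769 -123.133 ]
s60 [324.0695 136.2769]
```

View pics/w1.png

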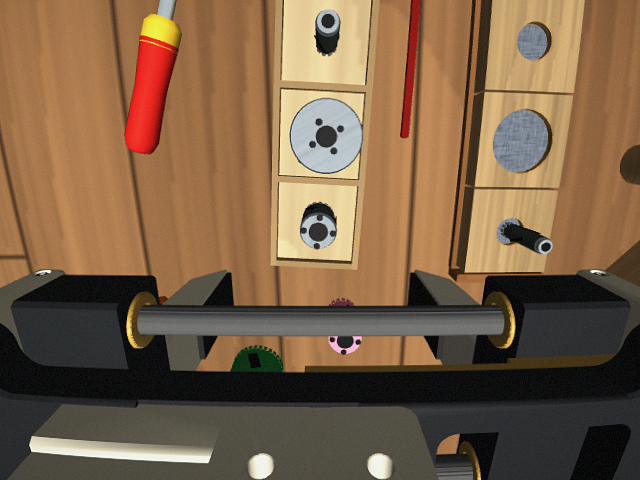

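The wrist view has the 33 mm saw at (318,231), where (316,231) was predicted, and the 60 mm saw at (326,136), where (324,136) was predicted. So the estimates agree within about 1 mm. Next I descend and grip.

Emit:
step_arm(plan=[-1,40,-1,0,0,0,40,-1,0,0,0,35,0,0,0,0,20,0,0,0,0,12,0,0,0,0,0,0,0,0,0,0,0,0,255,0,0,0,0,255])

```text
clock: 4.25
position: [0.4548, -0.1141, 0.0336]
eef_rot: [-1.202, 1.217, -1.22]
ft_force: [-0.1, -0.1, 0.5]
opening: 0.832
```

Emit:
step_arm(plan=[0,0,0,0,255,0,0,0,0,255,0,0,0,0,255,0,0,0,0,255,0,0,0,0,255,0,0,0,0,255,0,0,0,0,255,0,0,0,0,255])

```text
clock: 5.25
position: [0.454, -0.1139, 0.0327]
eef_rot: [-1.203, 1.219, -1.219]
ft_force: [-0.3, 1.1, 0.7]
opening: 0.355
```

```bash
python3 - <<'E'
from h import *
print(ctrl.state()['opening']*92)
go((*SAW['s33'],.032));go((*SEAT['s33'],.17))
E
```

```text
32.61940030176696
at [ 0.454  -0.1139  0.0327] zax [ 0.9999 -0.013  -0.0001] tool mm to [ 0.454  -0.1139  0.032 ] : [ 0.   0.7 -0. ]
at [ 0.454  -0.1139  0.0327] zax [ 0.9999 -0.013  -0.0001] tool mm to [0.6478 0.2182 0.17  ] : [-334.6 -137.3  189.4]
```

Emit:
step_arm(plan=[0,-20,0,0,255,0,-40,0,0,255,0,-40,0,0,255,-24,-7,14,0,255,-40,0,22,0,255,-45,0,25,0,255,-45,0,26,0,255,-45,0,26,0,255])

```text
clock: 6.25
position: [0.5702, 0.0847, 0.1393]
eef_rot: [-1.203, 1.219, -1.219]
ft_force: [1.0, -0.5, -0.6]
opening: 0.352
```

Emit:
step_arm(plan=[-45,0,26,0,255,-45,0,25,0,255,-30,0,17,0,255,-16,0,8,0,255,0,0,0,0,255,0,0,0,0,255,0,0,0,0,255,0,0,0,0,255])

```text
clock: 7.25
position: [0.6475, 0.2172, 0.1399]
eef_rot: [-1.203, 1.219, -1.22]
ft_force: [-0.4, -0.5, -1.1]
opening: 0.357
```

```bash
python3 - <<'E'
from h import *
print(ctrl.state()['opening']*92,ctrl.state()['ft_force'])
T=pose();c=cam("wrist",T);im=capture("wrist");cv2.imwrite("pics/w2.png",im[:,:,::-1])
go((*SEAT['s33'],.049))
for n in SEAT: print(n,proj(c,(*SEAT[n],.022)))
print(proj(c,T[:3,3]-[0,0,.027]))
E
```

```text
32.85715562095103 [-0.3884 -0.4667 -1.077 ]
at [0.6476 0.2176 0.1399] zax [ 0.9999 -0.0142  0.0003] tool mm to [0.6478 0.2182 0.049 ] : [-0.7 90.9  0.2]
s20 [319.1372 394.1825]
s33 [319.0426 230.0957]
s46 [319.1428 457.0892]
s60 [319.1384 318.93  ]
[318.1778 269.0642]
```

View pics/w2.png

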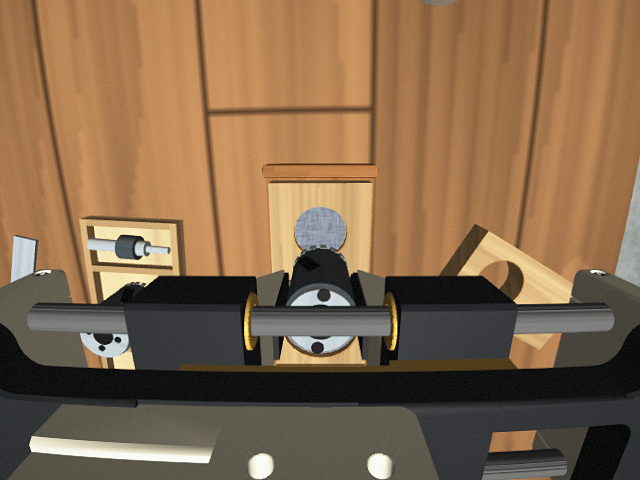

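The 33 mm saw is held upright. The recess felt shows at (320,231), where (319,230) was predicted, so I lower it.

Emit:
step_arm(plan=[-1,30,0,0,255,0,25,0,0,255,0,15,0,0,255,0,8,0,0,255,0,6,0,0,255,0,4,0,0,255,0,3,0,0,255,0,1,0,0,255])

```text
clock: 8.3
position: [0.6478, 0.2199, 0.0488]
eef_rot: [-1.202, 1.218, -1.219]
ft_force: [-2.7, -1.9, 7.8]
opening: 0.354
```

```bash
python3 - <<'E'
from h import *
print(ctrl.state()['opening']*92,ctrl.state()['ft_force'])
go((*SEAT['s33'],.049))
E
```

```text
32.56357102845847 [-2.7161 -1.9108  7.7712]
at [0.6478 0.2199 0.0488] zax [ 0.9999 -0.0131  0.0009] tool mm to [0.6478 0.2182 0.049 ] : [ 1.7 -0.2 -0. ]
```

Emit:
step_arm(plan=[0,0,0,0,100,0,0,0,0,0,0,0,0,0,0,0,0,0,0,0,0,0,0,0,0,0,-15,0,0,0,0,-40,0,0,0,0,-45,0,0,0])

```text
clock: 9.3
position: [0.6471, 0.2197, 0.1492]
eef_rot: [-1.204, 1.219, -1.218]
ft_force: [0.7, 0.1, 0.2]
opening: 1.0
```

```bash
python3 - <<'E'
from h import *
print(ctrl.state()['opening']*92,ctrl.state()['ft_force'])
go((*SAW['s46'],.15))
go((*SAW['s60'],.15))
ct=cam("top");im=capture("top");cv2.imwrite("pics/t2.png",im[:,:,::-1])
print(proj(ct,(*SEAT['s33'],.082)))
c=im[135:330,140:420];cv2.imwrite("pics/crop2.png",cv2.resize(c,None,fx=2.8,fy=2.8,interpolation=2)[:,:,::-1])
E
```

```text
92.04368995923998 [0.6871 0.1274 0.2014]
at [0.6471 0.2197 0.1492] zax [ 0.9999 -0.0128 -0.0007] tool mm to [0.468  0.1439 0.15  ] : [  78.1   -0.6 -178.1]
at [0.6471 0.2197 0.1492] zax [ 0.9999 -0.0128 -0.0007] tool mm to [ 0.4613 -0.0364  0.15  ] : [ 258.4   -0.7 -182.5]
[164.8123 166.876 ]
```

View pics/crop2.png

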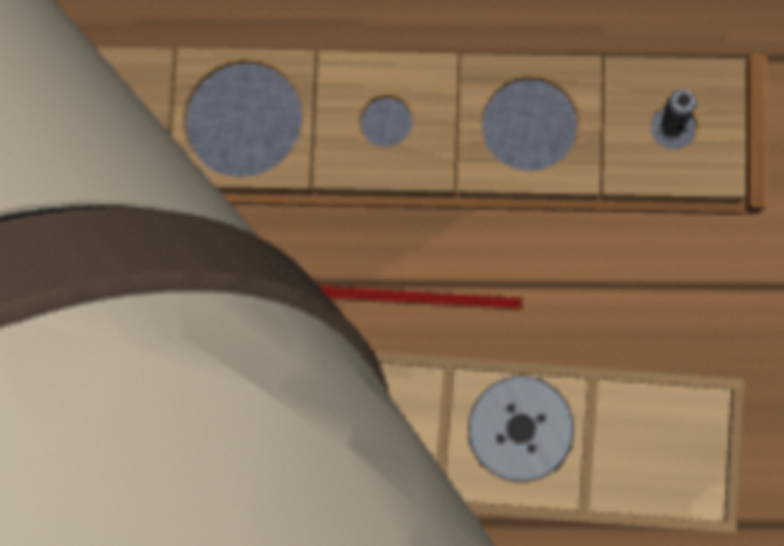

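The 33 mm bay is empty, but the arm hides seat33 in this view; I'll check it later. Next is the 46 mm saw.

Emit:
step_arm(plan=[13,0,-30,0,0,20,0,-45,0,0,20,0,-45,0,0,15,0,-36,0,0,10,0,-22,0,0,0,0,0,0,0,0,0,0,0,0,0,0,0,0,0])

```text
clock: 10.35
position: [0.4696, 0.1447, 0.1481]
eef_rot: [-1.201, 1.218, -1.218]
ft_force: [0.1, -0.5, -0.6]
opening: 0.998
```

```bash
python3 - <<'E'
from h import *
go((*SAW['s46'],.033))
T=pose();c=cam("wrist",T);im=capture("wrist");cv2.imwrite("pics/w3.png",im[:,:,::-1])
cs=cam("scene");im=capture("scene")
print(proj(cs,(*SEAT['s33'],.082)),proj(cs,(*SEAT['s33'],.03)))
c=im[150:430,170:530];cv2.imwrite("pics/s3.png",cv2.resize(c,None,fx=2,fy=2,interpolation=2)[:,:,::-1])
E
```

```text
at [0.4696 0.1447 0.1481] zax [ 0.9999 -0.013   0.0011] tool mm to [0.468  0.1439 0.033 ] : [  1.  115.1  -1.7]
[347.5762 359.4375] [345.5753 382.2987]
```

View pics/s3.png

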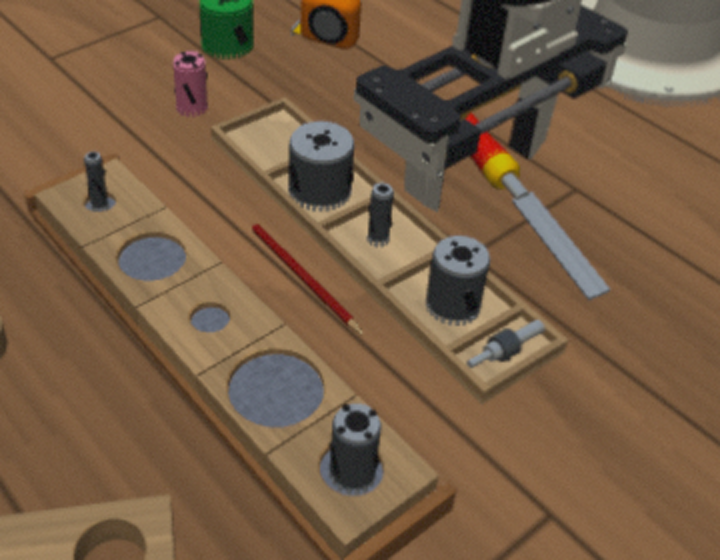

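The 33 mm saw stands upright in its seat, with its top at (348,360) against a predicted (348,359). Next I descend on the 46 mm saw.

Emit:
step_arm(plan=[1,35,-2,0,0,0,35,0,0,0,0,25,0,0,0,0,14,0,0,0,0,6,0,0,0,0,0,0,0,0,0,0,0,0,255,0,0,0,0,255])

```text
clock: 11.45
position: [0.4671, 0.143, 0.0334]
eef_rot: [-1.202, 1.218, -1.22]
ft_force: [-0.2, 0.7, 0.6]
opening: 0.831
```

Emit:
step_arm(plan=[0,0,0,0,255,0,0,0,0,255,0,0,0,0,255,0,0,0,0,255,0,0,0,0,255,0,0,0,0,255,0,0,0,0,255,0,0,0,0,255])

```text
clock: 12.45
position: [0.4667, 0.143, 0.0329]
eef_rot: [-1.203, 1.218, -1.219]
ft_force: [0.4, 0.1, 2.0]
opening: 0.496
```

```bash
python3 - <<'E'
from h import *
print(ctrl.state()['opening']*92,ctrl.state()['ft_force'])
go((*SAW['s46'],.033));go((*SEAT['s46'],.14))
E
```

```text
45.605500833795205 [0.4284 0.1201 1.9865]
at [0.4667 0.143  0.0329] zax [ 0.9999 -0.013   0.0005] tool mm to [0.468  0.1439 0.033 ] : [-0.9 -0.1  1.3]
at [0.4667 0.143  0.0329] zax [ 0.9999 -0.013   0.0005] tool mm to [ 0.644  -0.0402  0.14  ] : [ 180.9 -107.1  179.7]
```

Emit:
step_arm(plan=[0,-20,0,0,255,0,-40,0,0,255,0,-40,0,0,255,16,-7,16,0,255,31,0,31,0,255,38,0,38,0,255,38,0,38,0,255,32,0,31,0,255])

```text
clock: 13.45
position: [0.6186, -0.0161, 0.1387]
eef_rot: [-1.204, 1.221, -1.219]
ft_force: [0.8, -0.0, -1.8]
opening: 0.497
```

Emit:
step_arm(plan=[18,0,17,0,255,9,0,9,0,255,0,0,0,0,255,0,0,0,0,255,0,30,0,0,255,0,25,0,0,255,0,10,0,0,255,0,0,0,0,255])

```text
clock: 14.45
position: [0.6434, -0.0404, 0.0745]
eef_rot: [-1.204, 1.219, -1.217]
ft_force: [-0.0, 0.3, -2.7]
opening: 0.495
```

```bash
python3 - <<'E'
from h import *
print(ctrl.state()['opening']*92,ctrl.state()['ft_force'])
go((*SEAT['s46'],.049))
E
```

```text
45.53452633721035 [-0.0206  0.2706 -2.6972]
at [ 0.6434 -0.0404  0.0745] zax [ 0.9999 -0.0118 -0.0011] tool mm to [ 0.644  -0.0402  0.049 ] : [-0.2 25.5  0.6]
```

Emit:
step_arm(plan=[0,10,0,0,255,0,6,0,0,255,0,4,0,0,255,0,3,0,0,255,0,2,0,0,255,0,1,0,0,255,0,0,0,0,255,0,0,0,0,255])

```text
clock: 15.45
position: [0.6441, -0.0413, 0.0489]
eef_rot: [-1.203, 1.219, -1.219]
ft_force: [0.1, -0.1, -1.4]
opening: 0.499
```

Emit:
step_arm(plan=[0,0,0,0,100,0,0,0,0,0,0,0,0,0,0,0,0,0,0,0,0,0,0,0,0,0,-15,0,0,0,0,-40,0,0,0,0,-45,0,0,0])

```text
clock: 16.45
position: [0.6437, -0.0412, 0.1502]
eef_rot: [-1.203, 1.219, -1.218]
ft_force: [0.3, -0.2, -0.3]
opening: 1.0
```

```bash
python3 - <<'E'
from h import *
print(ctrl.state()['opening']*92,ctrl.state()['ft_force'])
go((*SAW['s60'],.15))
E
```

```text
92.03134711779916 [ 0.3417 -0.2011 -0.2681]
at [ 0.6437 -0.0412  0.1502] zax [ 0.9999 -0.0127 -0.0008] tool mm to [ 0.4613 -0.0364  0.15  ] : [  -2.4    0.3 -182.4]
```

Emit:
step_arm(plan=[0,0,-30,0,0,-1,0,-45,0,0,-1,0,-45,0,0,0,0,-40,0,0,0,0,-22,0,0,0,0,0,0,0,0,0,0,0,0,0,0,0,0,0])

```text
clock: 17.45
position: [0.4634, -0.0368, 0.1492]
eef_rot: [-1.202, 1.218, -1.219]
ft_force: [0.6, -0.6, 0.3]
opening: 1.002
```

```bash
python3 - <<'E'
from h import *
print(ctrl.state()['opening']*92,ctrl.state()['ft_force'])
go((*SAW['s60'],.033))
cs=cam("scene");im=capture("scene")
print(proj(cs,(*SEAT['s46'],.082)),proj(cs,(*SEAT['s33'],.082)))
for b in blobs(im,(190,200,390,420),(0,0,105),(179,70,255),30):print(np.array(b),plane(cs,b,.082))
c=im[150:430,170:530];cv2.imwrite("pics/s4.png",cv2.resize(c,None,fx=2,fy=2,interpolation=2)[:,:,::-1])
E
```

```text
92.19059699816957 [ 0.6344 -0.6426  0.2822]
at [ 0.4634 -0.0368  0.1492] zax [ 0.9999 -0.013   0.0013] tool mm to [ 0.4613 -0.0364  0.033 ] : [ -0.3 116.1  -2.2]
[242.6552 253.6726] [347.5762 359.4375]
[240.2592 253.6313  17.6871  32.1117 369.    ] [ 0.647  -0.0427  0.082 ]
[251.3591 281.4249  14.0089  24.9602  34.    ] [0.6676 0.0208 0.082 ]
[274.5023 309.9432  12.008   18.8739 160.5   ] [0.6733 0.0893 0.082 ]
[ 307.665   345.2407   36.1333   47.2772 1288.    ] [0.6746 0.1678 0.082 ]
[329.5606 220.2115  20.5344  33.4024 473.    ] [ 0.4779 -0.02    0.082 ]
[339.6685 358.4958   6.3539   9.5283  32.5   ] [0.655  0.2107 0.082 ]
[345.4052 385.5023  23.9796  31.3299  74.5   ] [0.6759 0.2457 0.082 ]
[348.9731 360.8223  19.2153  22.5787 106.5   ] [0.6478 0.221  0.082 ]
[360.1682 244.7318   7.6802  11.4492  48.    ] [0.4799 0.0609 0.082 ]
```

View pics/s4.png

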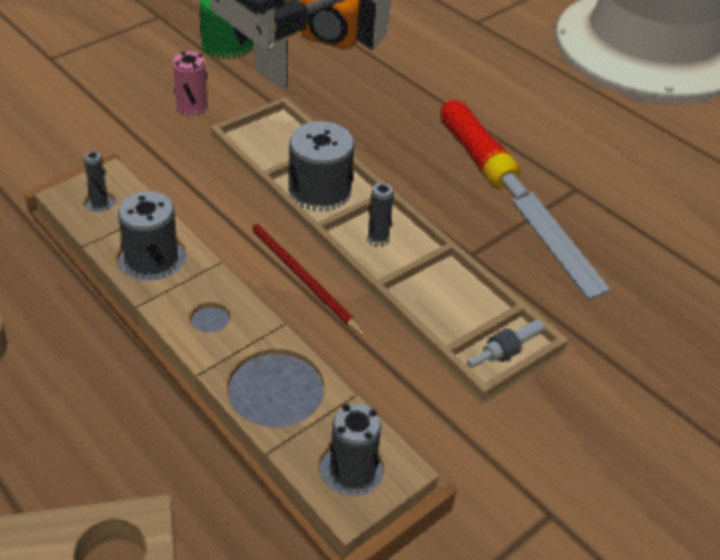

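The 46 mm saw is seated about 3 mm off centre and the 33 mm saw is fine. Next is the 60 mm saw.

Emit:
step_arm(plan=[0,35,-2,0,0,0,35,0,0,0,0,25,0,0,0,0,14,0,0,0,0,7,0,0,0,0,0,0,0,0,0,0,0,0,255,0,0,0,0,255], grip_force=25)

```text
clock: 18.5
position: [0.4607, -0.0371, 0.0334]
eef_rot: [-1.202, 1.218, -1.22]
ft_force: [-0.6, -0.8, 0.8]
opening: 0.834
```

Emit:
step_arm(plan=[0,0,0,0,255,0,0,0,0,255,0,0,0,0,255,0,0,0,0,255,0,0,0,0,255,0,0,0,0,255,0,0,0,0,255,0,0,0,0,255])

```text
clock: 19.5
position: [0.4607, -0.037, 0.0331]
eef_rot: [-1.202, 1.218, -1.22]
ft_force: [0.4, -0.6, 6.1]
opening: 0.65
```

```bash
python3 - <<'E'
from h import *
print(ctrl.state()['opening']*92,ctrl.state()['ft_force'])
go((*SAW['s60'],.033));go((*SEAT['s60'],.14))
E
```

```text
59.78507196063575 [ 0.4181 -0.5908  6.0779]
at [ 0.4607 -0.037   0.0331] zax [ 0.9999 -0.0131  0.001 ] tool mm to [ 0.4613 -0.0364  0.033 ] : [-0.7  0.1  0.6]
at [ 0.4607 -0.037   0.0331] zax [ 0.9999 -0.0131  0.001 ] tool mm to [0.6466 0.1324 0.14  ] : [-171.8 -106.8  183.8]
```

Emit:
step_arm(plan=[0,-20,0,0,255,0,-40,0,0,255,0,-40,0,0,255,-16,-7,17,0,255,-30,0,32,0,255,-37,0,40,0,255,-37,0,40,0,255,-28,0,30,0,255])

```text
clock: 20.5
position: [0.621, 0.1107, 0.1382]
eef_rot: [-1.205, 1.22, -1.216]
ft_force: [0.3, -0.6, -3.3]
opening: 0.647
```

Emit:
step_arm(plan=[-15,0,17,0,255,-8,0,8,0,255,0,0,0,0,255,0,0,0,0,255,0,30,0,0,255,0,25,0,0,255,0,10,0,0,255,0,0,0,0,255])

```text
clock: 21.5
position: [0.6458, 0.1308, 0.0744]
eef_rot: [-1.204, 1.22, -1.219]
ft_force: [-0.0, 0.5, -2.6]
opening: 0.651
```

```bash
python3 - <<'E'
from h import *
print(ctrl.state()['opening']*92,ctrl.state()['ft_force'])
go((*SEAT['s60'],.049))
E
```

```text
59.87533099686212 [-0.0342  0.5477 -2.5529]
at [0.6458 0.1308 0.0744] zax [ 0.9999 -0.0137 -0.0011] tool mm to [0.6466 0.1324 0.049 ] : [-1.6 25.4  0.8]
```

Emit:
step_arm(plan=[-1,10,1,0,255,0,6,0,0,255,0,4,0,0,255,0,3,0,0,255,0,2,0,0,255,0,1,0,0,255,0,0,0,0,255,0,0,0,0,255])

```text
clock: 22.5
position: [0.6473, 0.1327, 0.0492]
eef_rot: [-1.203, 1.218, -1.219]
ft_force: [-2.3, -0.9, 1.9]
opening: 0.648
```

Emit:
step_arm(plan=[0,0,0,0,80,0,0,0,0,0,0,0,0,0,0,0,0,0,0,0,0,0,0,0,0,0,-15,0,0,0,0,-40,0,0,0,0,-45,0,0,0])

```text
clock: 23.5
position: [0.647, 0.1327, 0.1502]
eef_rot: [-1.204, 1.219, -1.218]
ft_force: [-0.4, -0.1, 0.5]
opening: 0.999
```

```bash
python3 - <<'E'
from h import *
print(ctrl.state()['opening']*92,ctrl.state()['ft_force'])
go((*SAW['s20'],.15))
E
```

```text
91.88389331081731 [-0.4489 -0.0826  0.4937]
at [0.647  0.1327 0.1502] zax [ 0.9999 -0.0127 -0.0007] tool mm to [0.4634 0.0471 0.15  ] : [  88.     0.4 -182.5]
```

Emit:
step_arm(plan=[14,0,-30,0,0,22,0,-45,0,0,22,0,-45,0,0,19,0,-40,0,0,11,0,-22,0,0,0,0,0,0,0,0,0,0,0,0,0,0,0,0,0])

```text
clock: 24.5
position: [0.4655, 0.0479, 0.1492]
eef_rot: [-1.202, 1.218, -1.218]
ft_force: [0.3, -0.4, -0.0]
opening: 0.999
```

```bash
python3 - <<'E'
from h import *
go((*SAW['s20'],.033))
T=pose();c=cam("wrist",T);im=capture("wrist");cv2.imwrite("pics/w5.png",im[:,:,::-1])
print(proj(c,(*SAW['s20'],.066)))
cs=cam("scene");im2=capture("scene");cv2.imwrite("pics/s5f.png",im2[:,:,::-1])
for b in blobs(im2,(190,200,390,420),(0,0,105),(179,70,255),90):print(np.array(b),plane(cs,b,.082))
print(im.shape)
a=im[100:400,120:520];b=cv2.resize(im2[190:420,170:470],(400,306))[:300]
cv2.imwrite("pics/m5.png",np.hstack([a,b])[:,:,::-1])
E
```

```text
at [0.4655 0.0479 0.1492] zax [ 0.9999 -0.0124  0.0014] tool mm to [0.4634 0.0471 0.033 ] : [  0.9 116.2  -2.2]
[315.7416 243.7091]
[240.3609 253.6354  17.8694  31.826  369.    ] [ 0.6468 -0.0425  0.082 ]
[274.5003 309.9474  12.018   18.8727 160.5   ] [0.6733 0.0893 0.082 ]
[307.3948 320.7836  31.132   40.8922 954.5   ] [0.6487 0.1343 0.082 ]
(480, 640, 3)
```

View pics/m5.png

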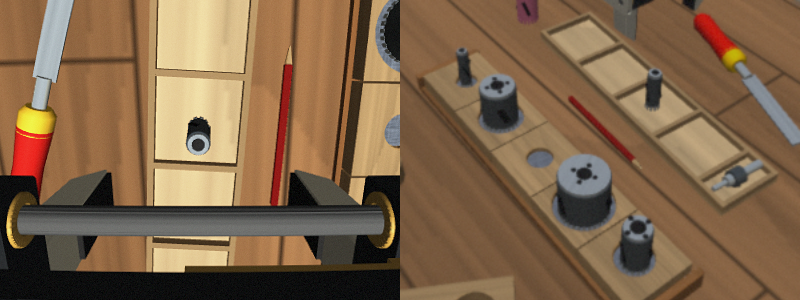

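The 60 mm saw is seated 2–3 mm off centre. In the wrist view the 20 mm saw is at (318,244), where (316,244) was predicted. I grip it now.

Emit:
step_arm(plan=[1,35,-1,0,0,0,35,0,0,0,0,25,0,0,0,0,14,0,0,0,0,7,0,0,0,0,0,0,0,0,0,0,0,0,150,0,0,0,0,200], grip_force=15)

```text
clock: 25.6
position: [0.4638, 0.046, 0.0334]
eef_rot: [-1.202, 1.218, -1.22]
ft_force: [-0.9, -0.3, -0.0]
opening: 0.83
```

Emit:
step_arm(plan=[0,0,0,0,255,0,0,0,0,255,0,0,0,0,255,0,0,0,0,255,0,0,0,0,255,0,0,0,0,255,0,0,0,0,255,0,0,0,0,255])

```text
clock: 26.6
position: [0.4631, 0.046, 0.0327]
eef_rot: [-1.203, 1.219, -1.219]
ft_force: [0.6, 0.1, -1.2]
opening: 0.215
```

```bash
python3 - <<'E'
from h import *
print(ctrl.state()['opening']*92,ctrl.state()['ft_force'])
go((*SAW['s20'],.033));go((*SEAT['s20'],.14))
E
```

```text
19.754587620385674 [ 0.615   0.0918 -1.1594]
at [0.4631 0.046  0.0327] zax [ 0.9999 -0.013  -0.    ] tool mm to [0.4634 0.0471 0.033 ] : [-1.1 -0.3  0.2]
at [0.4631 0.046  0.0327] zax [ 0.9999 -0.013  -0.    ] tool mm to [0.6453 0.0461 0.14  ] : [  -2.4 -107.3  182.1]
```

Emit:
step_arm(plan=[0,-20,0,0,255,0,-40,0,0,255,0,-40,0,0,255,0,-7,17,0,255,-1,0,32,0,255,-1,0,40,0,255,0,0,40,0,255,0,0,30,0,255])

```text
clock: 27.6
position: [0.6236, 0.0457, 0.1393]
eef_rot: [-1.203, 1.219, -1.219]
ft_force: [-0.2, -0.0, -0.6]
opening: 0.21
```

Emit:
step_arm(plan=[0,0,15,0,255,0,0,8,0,255,0,0,0,0,255,0,0,0,0,255,0,30,0,0,255,0,25,0,0,255,0,10,0,0,255,0,0,0,0,255])

```text
clock: 28.6
position: [0.6446, 0.0456, 0.0745]
eef_rot: [-1.204, 1.219, -1.218]
ft_force: [0.3, -0.3, -0.0]
opening: 0.216
```

```bash
python3 - <<'E'
from h import *
print(ctrl.state()['opening']*92,ctrl.state()['ft_force'])
go((*SEAT['s20'],.049))
E
```

```text
19.86234856224636 [ 0.2678 -0.3396 -0.0302]
at [0.6446 0.0456 0.0745] zax [ 0.9999 -0.0128 -0.0011] tool mm to [0.6453 0.0461 0.049 ] : [-0.5 25.5  0.8]
```

Emit:
step_arm(plan=[0,10,0,0,255,0,6,0,0,255,0,4,0,0,255,0,3,0,0,255,0,2,0,0,255,0,1,0,0,255,0,0,0,0,255,0,0,0,0,255])

```text
clock: 29.6
position: [0.6453, 0.0456, 0.0488]
eef_rot: [-1.203, 1.219, -1.219]
ft_force: [0.1, 0.1, -0.1]
opening: 0.214
```

Emit:
step_arm(plan=[0,0,0,0,200,0,0,0,0,100,0,0,0,0,0,0,0,0,0,0,0,0,0,0,0,0,0,0,0,0,0,-15,0,0,0,0,-40,0,0,0])

```text
clock: 30.6
position: [0.6437, 0.0454, 0.1032]
eef_rot: [-1.206, 1.221, -1.217]
ft_force: [0.9, -0.1, 0.1]
opening: 0.925
```

Emit:
step_arm(plan=[0,-45,0,0,0,0,-30,-40,0,0,0,-30,-40,0,0,0,0,-40,0,0,0,0,-40,0,0,0,0,0,0,0,0,0,0,0,0,0,0,0,0,0])

```text
clock: 31.6
position: [0.4865, 0.0479, 0.2092]
eef_rot: [-1.201, 1.218, -1.219]
ft_force: [-0.3, 0.9, 0.0]
opening: 1.0
```

```bash
python3 - <<'E'
from h import *
s=ctrl.state();print(s['opening']*92,s['ft_force'],s['position'])
T=pose();cw=cam("wrist",T);iw=capture("wrist")
cs=cam("scene");im=capture("scene");ct=cam("top");it=capture("top")
for n in SEAT: print(n,SEAT[n],proj(cs,(*SEAT[n],.082)),proj(ct,(*SEAT[n],.082)))
for b in blobs(im,(190,200,390,420),(0,0,105),(179,70,255),30):print(np.array(b),plane(cs,b,.082))
print('top')
for b in blobs(it,(140,130,420,205),(0,0,138),(179,70,255),30):print(np.array(b),plane(ct,b,.082))
a=cv2.resize(im[190:420,170:420],None,fx=1.6,fy=1.6,interpolation=2);b=cv2.resize(it[130:230,140:420],(400,143))
o=np.zeros((max(len(a),143),a.shape[1]+400,3),np.uint8);o[:len(a),:a.shape[1]]=a;o[:143,a.shape[1]:]=b
cv2.imwrite("pics/m6.png",o[:,:,::-1])
E
```

```text
91.99297159676867 [-0.33    0.8572  0.0461] [0.4865 0.0479 0.2092]
s20 (0.6453, 0.0461) [273.0418 284.2564] [273.7688 168.7138]
s33 (0.6478, 0.2182) [347.5762 359.4375] [164.8123 166.876 ]
s46 (0.644, -0.0402) [242.6552 253.6726] [329.0101 169.8064]
s60 (0.6466, 0.1324) [307.7146 319.2273] [218.8689 167.7152]
[240.2433 253.7005  17.8569  32.0461 371.    ] [ 0.6471 -0.0425  0.082 ]
[247.3854 280.4297  18.5304  30.9091  38.5   ] [0.6712 0.0153 0.082 ]
[273.183  284.7223   7.6257  11.7897  60.5   ] [0.6457 0.047  0.082 ]
[296.9683 348.3455  22.5143  28.8413  40.5   ] [0.6889 0.163  0.082 ]
[307.4783 320.6997  31.0574  40.7809 951.5   ] [0.6485 0.1343 0.082 ]
[324.8609 350.0504  10.1096  20.4677  31.5   ] [0.6615 0.1882 0.082 ]
[339.6685 358.4958   6.3539   9.5283  32.5   ] [0.655  0.2107 0.082 ]
[345.5797 385.416   24.325   31.543   83.    ] [0.6757 0.2457 0.082 ]
[351.3812 364.1195  10.9597  20.4351  75.    ] [0.6488 0.2267 0.082 ]
top
[ 193.0366  221.1231   97.6856  257.7604 6187.    ] [0.5615 0.1695 0.082 ]
```

View pics/m6.png

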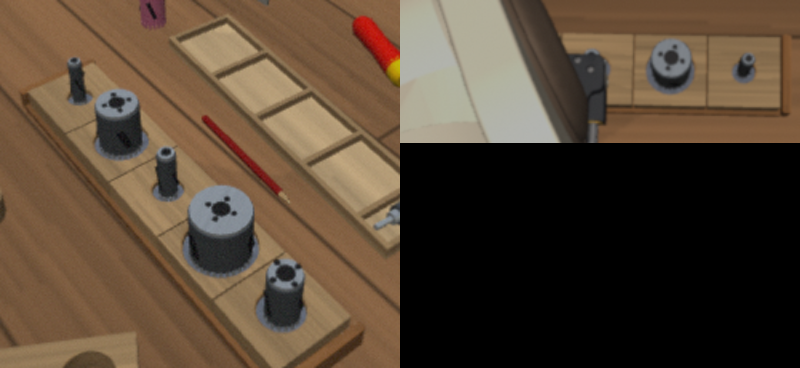

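All four saws stand in their own recesses, with tops within about 4 mm of plan. The tray is empty, the 16 mm saw is in place and the gripper is open and clear. I hand the job in.

```bash
python3 -c "
from cell import ctrl
print(ctrl.hand_in())"
```

```text
the job is handed in; nothing more can be done
None
```

All four saws (20, 33, 46 and 60 mm) are in the rack seats bored for their sizes, and the job was handed in at about 32 s. Each one was gripped across the row, lowered slowly until it rested on the felt, then released.

- **Position:** In the last scene view all four stand upright. The 20, 46 and 60 mm tops measured about 1, 4 and 3 mm from their seat axes, with tops taken as about 82 mm above the bench. The limit is 9 mm.
- **33 mm saw:** Its last automatic fit was broken up by the colour mask and can't be trusted. An earlier fit put it about 3 mm off, and the last picture shows it in its recess.
- **Seating height:** I judged this from the tool height at release (about 49 mm, where floor contact was expected). The only clear contact force was 8 N on the 33 mm saw. The other three showed little or none.
- **16 mm saw and look-alikes:** The 16 mm saw still stands upright in its seat. The pink and green look-alikes were never touched.
- **Missing check:** In the last top view the arm hid the 33, 60 and 20 mm seats, so those three were confirmed only from the scene camera.

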